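# Stage steel offcuts by length

## Robot

A 6-joint arm with a two-finger parallel gripper is mounted at the origin on a cart in front of the work surface, level with it; the furniture and walls round the work are solid. World frame = base frame: x ahead of the robot, y to its left, z up, the work surface at z = 0. Lengths are in mm, angles in degrees, forces in N, time in s.
With the tool pointing down it reaches from about 350 to 850 mm from the base axis. Payload 8.1 kg.
Tool frame: the origin (TCP) lies at the very end of the fingers, on their centre line; the grasp point (between the pads) lies 19 mm behind it; z points along the fingers, y is the direction in which the jaws open and shut (so a half turn about z gives the same grasp; the last joint's range is limited). The gripper opens to 85 mm and grips with 20 to 120 N. Pads are 22 mm wide; open, the fingers measure 114 mm over their backs; the gripper's body (76 mm by 85 mm) begins 54 mm behind the grasp point. The pads swing forward as they close: fully open they stand 13 mm farther back than shut.
Start: joints at [59.278, 7.471, 85.268, -0, 87.261, -4.893], TCP at [261.392, 540.074, 231.292] pointing down, gripper open.
Joint ranges: [-169.43, 169.43], [-51.17, 129.36], [1.28, 143.12], [-76.62, 256.62], [0, 156.53], [-152.29, 152.29]. Speed limits (degrees/s): [136.94, 136.94, 159.86, 180, 180, 180].

## Interface

Orientations are given as [roll, pitch, yaw] about the fixed x, y, z axes, in that order (R = Rz(yaw) Ry(pitch) Rx(roll)).
In Python, from bench import sensors, viewer, job gives the robot as it stands.
- The arm moves only by the shell command python3 -m pendant 'ROWS' [FORCE]. ROWS is JSON, one flat list of numbers, 5 for each row, row after row: the shift along the world's x, y, z in mm, then the turn about the world's z in rad, then the finger opening in mm, from 0 to 85.4. In form: [x, y, z, twist, hand, x, y, z, twist, hand, ...]. A call has 1 to 12 rows; each row shifts and turns the pose as measured when the row begins; what a row does not reach is not made up. A row lasts 1/12 s, in which the tool goes at most 41.7 mm and 7.16 degrees, less where a joint would pass 70% of its speed; a pose out of reach is approached as far as the arm can. A call with a gripper value outside its range is refused whole. The fingers move at their own pace and stop on an object; FORCE is the grip in N (left out, the last holds). Time passes only in rows, so rows that do not move let the fingers close. It gives the time, the measured TCP pose, the force and the opening at its end, in the units of the state.
- sensors.sense(): the state, without advancing time (a new reading comes with each control period).
- viewer.snapshot(name): name is "scene" or "top" or "wrist"; returns a dict with "frame" (420x560x3 uint8, blue, green, red), "z_map" (420x560 float32, mm along the optical axis (not along the pixel's ray), 0 where there is no reading), "fx", "fy", "cx", "cy" (pixels), "view" (4x4, takes a point from world to camera coordinates). Camera axes: x right, y down, z forward; pixel columns grow to the right and rows downward; lengths in mm; the calibration is good to about 2 mm. A picture is of the moment at which its call begins.
- job.hand_in(): hands the job in, once; it reports no verdict.
The state is a dict: "time": time; "joint_pos": joint angles; "qd": joint speeds; "joint_efforts": joint torques, N m; "tool_pos": TCP position; "tcp_rot": TCP orientation; "ft_force": force on the tool from outside, world axes, zero at the start; "wrist_torque": the same for the moment, N m; "finger_gap": finger opening in mm.
Only numpy, scipy, OpenCV 4.12 (cv2) and the standard library are available. Lean on these libraries where they do the work, as an engineer would, in place of code of your own. Each camera call takes 0.05 s, during which the arm holds its last target.

## Task

Set out the four steel offcuts (two square tubes and two solid blocks) for the welder, one on each grey pad, in order of length: the longest on the pad at the end of the row marked by the red disc, down to the shortest at the other end. Lay each one flat, centred on the white cross and lined up with its pad (lengthwise along the pad's long side), let go of it, and leave the standing pipe stub upright where it is.

Things in the scene. Friction and masses are not known exactly. Their poses are not given: they have to be found in the camera images.
- long_tube_center (a point): dark, partly rusty square steel tube lying down, 30 x 160 x 30 mm (its x, y, z), open ends, 0.39 kg: the longest offcut. Point at its centre, 15 mm above its underside; y runs along its length, z up.
- short_tube_center (a point): light grey, rust-flecked square steel tube lying down, 25 x 110 x 25 mm (its x, y, z), open ends, 0.20 kg: the second longest offcut. Point at its centre, 12.5 mm above its underside; y runs along its length, z up.
- dark_block_center (a point): dark solid steel block lying down, 30 x 75 x 30 mm (its x, y, z), 0.52 kg: the third longest offcut. Point at its centre, 15 mm above its underside; y runs along its length, z up.
- bright_block_center (a point): bright grey solid steel block, 40 x 50 x 40 mm (its x, y, z), 0.60 kg: the shortest offcut. Point at its centre, 20 mm above its underside; y runs along its 50 mm length, z up.
- pad_a: fixed grey rubber-faced rest plate with a dark steel edge and a white cross at its centre, 120 mm (its x axis) by 56 mm (its y axis), 6 mm high; origin at the centre of its underside. Outermost pad at one end of the row. The four pads lie side by side, about 95 mm from centre to centre, their long sides (x) parallel and pointing to the aluminium rail behind them (12 mm high, its centre line 100 mm beyond the pad centres).
- pad_b: fixed grey rubber-faced rest plate with a dark steel edge and a white cross at its centre, 120 mm (its x axis) by 56 mm (its y axis), 6 mm high; origin at the centre of its underside. Second in the row, next to pad_a.
- pad_c: fixed grey rubber-faced rest plate with a dark steel edge and a white cross at its centre, 120 mm (its x axis) by 56 mm (its y axis), 6 mm high; origin at the centre of its underside. Third in the row, between pad_b and pad_d.
- pad_d: fixed grey rubber-faced rest plate with a dark steel edge and a white cross at its centre, 120 mm (its x axis) by 56 mm (its y axis), 6 mm high; origin at the centre of its underside. Outermost pad at the other end of the row.
- red_disc: fixed red disc, 40 mm across and 9 mm high, on top of one end of the aluminium rail, near either pad_a or pad_d (about 120 mm from that pad's centre); it marks the end where the longest offcut goes. A black disc marks the other end. Origin at the centre of its underside.
- pipe_stub_center (a point): bystander: grey round pipe stub standing on end beside the work, 42 mm across, 90 mm high. Point at its centre, 45 mm up; z is its axis.
Not all that is in view belongs to the job. What is shaped like the part that bears dark_block_center but green is not meant. Leave any orange look-alike of the part that bears bright_block_center alone.

How it is judged (in metres and radians):
At the end, for the whole second after the job is handed in: From the red disc: 160 mm tube, 110 mm tube, 75 mm block, 50 mm block, each flat on its pad, centre within 15 mm of the pad centre, length within 0.2 rad of the pad long side (the 50 mm block may also lie square across), all released and at rest (((horizontal distance between red_disc and pad_a below 0.2 m and horizontal distance between long_tube_center and pad_a below 0.015 m and z of long_tube_center in the frame of pad_a between 0.017 and 0.025 m and angle between the y axis of long_tube_center and the x axis of pad_a, either way round below 0.2 rad and horizontal distance between short_tube_center and pad_b below 0.015 m and z of short_tube_center in the frame of pad_b between 0.0145 and 0.0225 m and angle between the y axis of short_tube_center and the x axis of pad_b, either way round below 0.2 rad and horizontal distance between dark_block_center and pad_c below 0.015 m and z of dark_block_center in the frame of pad_c between 0.017 and 0.025 m and angle between the y axis of dark_block_center and the x axis of pad_c, either way round below 0.2 rad and horizontal distance between bright_block_center and pad_d below 0.015 m and z of bright_block_center in the frame of pad_d between 0.022 and 0.03 m and (angle between the y axis of bright_block_center and the x axis of pad_d, either way round below 0.2 rad or angle between the x axis of bright_block_center and the x axis of pad_d, either way round below 0.2 rad)) or (horizontal distance between red_disc and pad_d below 0.2 m and horizontal distance between long_tube_center and pad_d below 0.015 m and z of long_tube_center in the frame of pad_d between 0.017 and 0.025 m and angle between the y axis of long_tube_center and the x axis of pad_d, either way round below 0.2 rad and horizontal distance between short_tube_center and pad_c below 0.015 m and z of short_tube_center in the frame of pad_c between 0.0145 and 0.0225 m and angle between the y axis of short_tube_center and the x axis of pad_c, either way round below 0.2 rad and horizontal distance between dark_block_center and pad_b below 0.015 m and z of dark_block_center in the frame of pad_b between 0.017 and 0.025 m and angle between the y axis of dark_block_center and the x axis of pad_b, either way round below 0.2 rad and horizontal distance between bright_block_center and pad_a below 0.015 m and z of bright_block_center in the frame of pad_a between 0.022 and 0.03 m and (angle between the y axis of bright_block_center and the x axis of pad_a, either way round below 0.2 rad or angle between the x axis of bright_block_center and the x axis of pad_a, either way round below 0.2 rad)))); the robot touches nothing.
It fails at once if the pipe stub is knocked over or pushed more than 30 mm (distance of pipe_stub_center from where it was at the start of the episode above 0.03 m or angle between pipe_stub_center's own z axis and vertical above 0.3 rad).
It also fails if it takes over 106 s, if anything falls off the work surface, if the arm or the gripper's body presses on something with over 40 N, if the wrist force passes 120 N, or if a joint passes its speed limit or range.

## Working session

There is one attempt and no reset: what is moved stays moved. The work goes in short steps, Python scripts to look and compute and a shell command to move; the robot and the scene stay as the last step left them, time stands still between calls to the robot, and variables do not carry over. Pictures are saved under pics/ and viewed, and the job is handed in when it is done.

```bash
ls; mkdir -p pics; python3 - <<'E'
from bench import sensors, viewer
import cv2
print(sensors.sense())
for n in ["scene","top","wrist"]:
    s=viewer.snapshot(n); cv2.imwrite(f"pics/{n}0.png",s["frame"])
    import numpy as np
    np.savez(f"pics/{n}0.npz",**s)
    print(n,s["fx"],s["cx"],s["cy"],s["view"].round(3).tolist())
E
```

```text
pics
{'time': 0.0, 'joint_pos': array([ 5.92780707e+01,  7.51707166e+00,  8.53284652e+01,  1.86823494e-03,
        8.72604789e+01, -4.89475595e+00]), 'qd': array([-0.05533467, -0.04808057, -0.00604648,  0.03901926,  0.00753929,
        0.06921089]), 'joint_efforts': array([ 1.96940755e-04, -5.69397819e+01, -5.00553310e+01, -1.64067392e-04,
        1.45830342e-02,  2.80590314e-05]), 'tool_pos': array([261.10430697, 539.61067851, 230.23175181]), 'tcp_rot': array([-1.79894530e+02, -1.09049874e-02,  1.54172726e+02]), 'ft_force': array([ 0.51073389, -0.27181697, -0.97452182]), 'wrist_torque': array([-0.00504668,  0.0052796 , -0.02882743]), 'finger_gap': 85.49997203209578}
scene 392.1163059337993 278.24914252899686 207.21100749998845 [[0.574, -0.819, -0.022, -326.847], [-0.461, -0.3, -0.835, 289.291], [0.677, 0.489, -0.549, 886.84], [0.0, 0.0, 0.0, 1.0]]
top 537.7004206349255 284.7005965143037 201.88165240991356 [[-0.008, -1.0, 0.023, -30.795], [-0.992, 0.005, -0.125, 555.301], [0.125, -0.024, -0.992, 1421.067], [0.0, 0.0, 0.0, 1.0]]
wrist 295.1684094290712 280.93866258694754 209.92855984501034 [[0.437, 0.9, -0.002, -599.974], [0.863, -0.418, 0.283, -36.642], [0.254, -0.125, -0.959, 377.484], [0.0, 0.0, 0.0, 1.0]]
```

View pics/scene0.png

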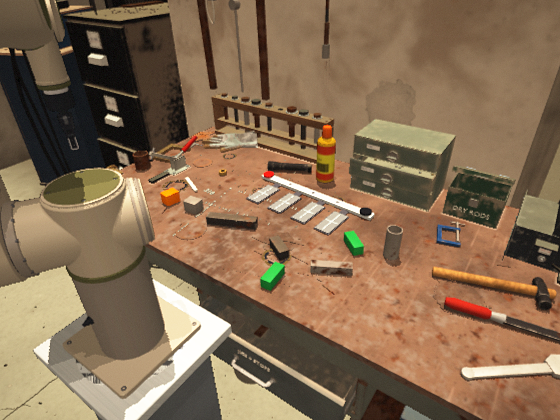

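View pics/top0.png

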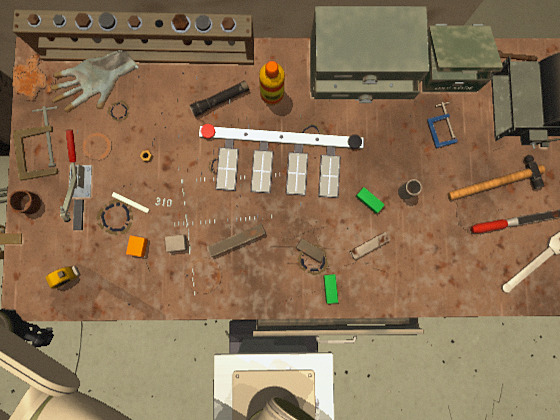

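View pics/wrist0.png

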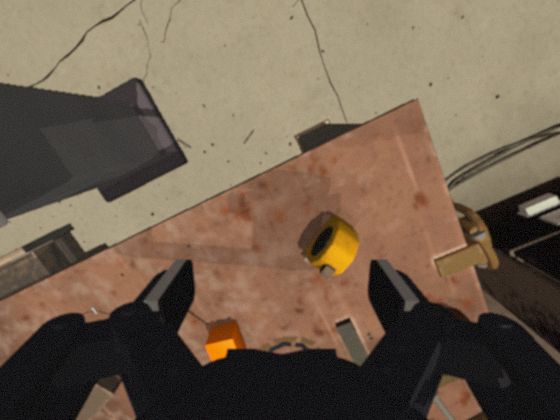

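Red disc is at (208,131) in the top view, at the left (+y) end of the rail. There are several look-alikes, so I'll enlarge.

```bash
python3 - <<'E'
import cv2,numpy as np
t=np.load("pics/top0.npz")["frame"]; s=np.load("pics/scene0.npz")["frame"]
a=t[190:310,120:400]; cv2.imwrite("pics/t_work.png",cv2.resize(a,None,fx=2.85,fy=2.85,interpolation=cv2.INTER_CUBIC)[:, :800])
a=t[115:215,190:430]; cv2.imwrite("pics/t_pads.png",cv2.resize(a,None,fx=3.3,fy=3.3,interpolation=cv2.INTER_CUBIC))
a=s[160:300,150:400]; cv2.imwrite("pics/s_work.png",cv2.resize(a,None,fx=3.2,fy=3.2,interpolation=cv2.INTER_CUBIC))
E
```

```text
(no output)
```

View pics/t_work.png

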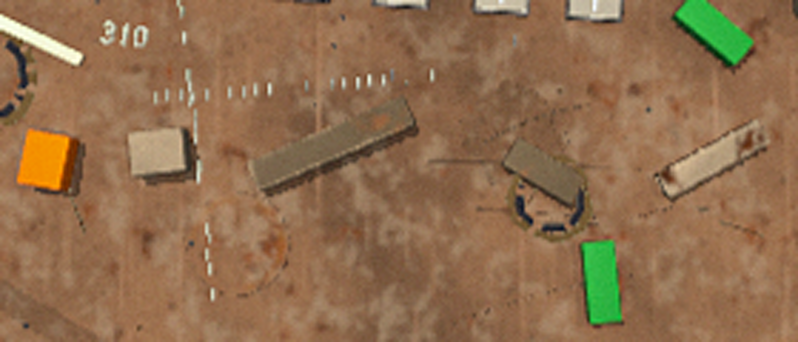

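View pics/t_pads.png

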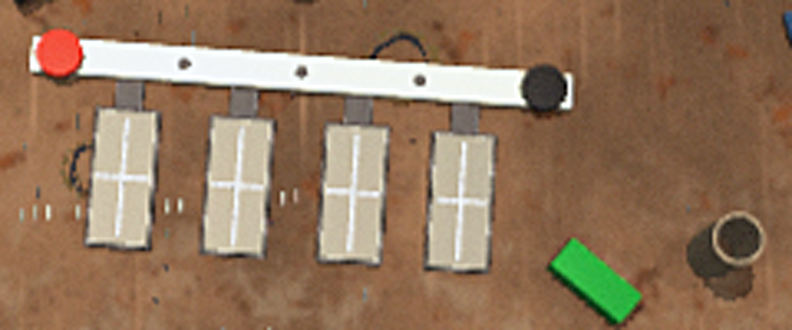

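View pics/s_work.png

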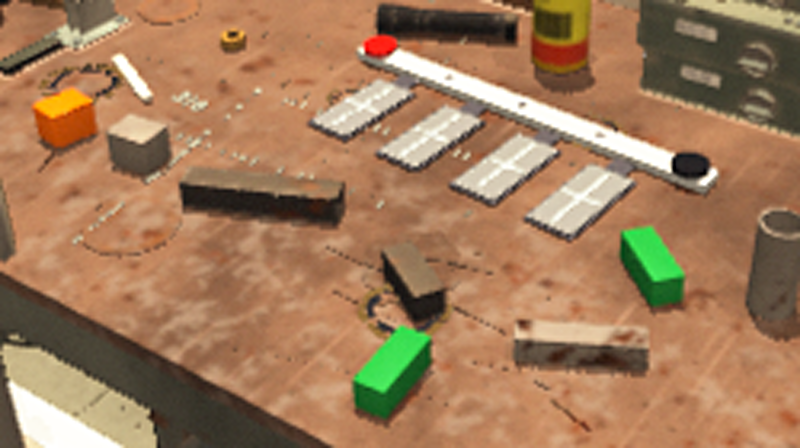

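The two bright-block candidates in the top view are orange at (137,246) and grey at (176,243). The grey one is meant. For the dark block there are two greens at (370,200) and (331,289) and a dark one at (311,250). The dark one is meant. The long tube is at (237,239) and the short light tube at (370,246). Next I'll measure top faces from both views.

```bash
cat > h.py <<'E'
import cv2,numpy as np
def cloud(s):
    z=s["z_map"].astype(float); v,u=np.mgrid[0:z.shape[0],0:z.shape[1]]
    P=np.stack([(u-s["cx"])/s["fx"]*z,(v-s["cy"])/s["fy"]*z,z],-1)
    V=np.array(s["view"]); W=(P-V[:3,3])@V[:3,:3]
    W[z<=0]=np.nan; return W
def px2w(s,u,v,h):
    V=np.array(s["view"]);d=V[:3,:3].T@np.array([(u-s["cx"])/s["fx"],(v-s["cy"])/s["fy"],1]);c=-V[:3,:3].T@V[:3,3]
    return c+d*(h-c[2])/d[2]
def w2px(s,p):
    V=np.array(s["view"]);q=V[:3,:3]@np.asarray(p)+V[:3,3];return s["fx"]*q[0]/q[2]+s["cx"],s["fy"]*q[1]/q[2]+s["cy"]
def face(W,c,r,zlo,zhi):
    m=np.isfinite(W[...,0])&(np.hypot(W[...,0]-c[0],W[...,1]-c[1])<r)&(W[...,2]>zlo)&(W[...,2]<zhi)
    p=W[m]
    q=p[p[:,2]>np.percentile(p[:,2],80)-4]
    (x,y),(w,h),a=cv2.minAreaRect(q[:,:2].astype(np.float32))
    if h>w: w,h,a=h,w,a+90
    return dict(n=len(q),c=(round(x,1),round(y,1)),size=(round(w,1),round(h,1)),ang=round((a+90)%180-90,1),z=round(float(np.median(q[:,2])),1),med=q[:,:2].mean(0).round(1).tolist())
E
python3 - <<'E'
from h import *
T=dict(np.load("pics/top0.npz"));S=dict(np.load("pics/scene0.npz"))
WT,WS=cloud(T),cloud(S)
print("table z top",np.nanmedian(WT[270:280,220:280,2]))
for n,(u,v),r,h in [("long",(237,239),90,30),("short",(370,246),65,25),("dark",(311,250),45,30),("bright",(176,243),42,40),("pipe",(410,186),35,90)]:
    c=WT[v,u]; print(n,c.round(0))
    for k,W in (("T",WT),("S",WS)):
        try: print(k,face(W,c,r,h-12,h+12))
        except Exception as e: print(k,e)
for n,u,v in [("a?",190+122/3.3,115+177/3.3),("b",190+238/3.3,115+186/3.3),("c",190+353/3.3,115+193/3.3),("d",190+462/3.3,115+201/3.3),("red",208,131)]:
    print(n,px2w(T,u,v,6).round(1),WT[int(round(v)),int(round(u))].round(1))
    print(' scene px',w2px(S,px2w(T,u,v,6)))
E
```

```text
table z top -0.6650972520436382
long [455.  94.  36.]
T {'n': 450, 'c': (454.5, 98.0), 'size': (159.2, 30.2), 'ang': -67.1, 'z': 32.2, 'med': [454.3, 98.3]}
S {'n': 319, 'c': (451.1, 95.1), 'size': (159.9, 36.6), 'ang': -67.0, 'z': 27.4, 'med': [450.5, 93.9]}
short [ 435. -265.   25.]
T {'n': 239, 'c': (437.6, -263.8), 'size': (109.7, 24.9), 'ang': -62.1, 'z': 27.6, 'med': [438.6, -264.5]}
S {'n': 295, 'c': (435.0, -267.0), 'size': (108.5, 30.3), 'ang': -61.1, 'z': 23.0, 'med': [433.9, -268.0]}
dark [ 425. -104.   33.]
T {'n': 219, 'c': (426.5, -102.5), 'size': (74.2, 29.6), 'ang': 58.5, 'z': 32.0, 'med': [426.7, -102.9]}
S {'n': 184, 'c': (423.0, -105.1), 'size': (78.1, 30.6), 'ang': 57.4, 'z': 27.7, 'med': [421.6, -106.9]}
bright [446. 255.  43.]
T {'n': 204, 'c': (447.4, 259.2), 'size': (50.6, 39.4), 'ang': -83.7, 'z': 41.8, 'med': [447.7, 259.8]}
S {'n': 110, 'c': (444.2, 256.3), 'size': (54.6, 43.2), 'ang': -81.5, 'z': 37.1, 'med': [443.0, 255.6]}
pipe [ 601. -384.   10.]
T {'n': 36, 'c': (589.4, -374.3), 'size': (41.0, 31.7), 'ang': 47.8, 'z': 91.3, 'med': [592.1, -375.5]}
S {'n': 47, 'c': (587.6, -375.6), 'size': (41.6, 30.3), 'ang': 60.9, 'z': 86.3, 'med': [590.5, -376.9]}
a? [652.7 124.3   6. ] [652.5 124.5   1.8]
 scene px (np.float64(262.8791714297624), np.float64(192.03392832396085))
b [644.6  26.7   6. ] [645.2  27.    8.6]
 scene px (np.float64(284.39496358054663), np.float64(201.14066112232607))
c [638.2 -70.2   6. ] [639.4 -70.2   7. ]
 scene px (np.float64(307.8013475783461), np.float64(210.700807006374))
d [ 631.  -162.2    6. ] [ 630.7 -162.1    6.6]
 scene px (np.float64(331.6653234231399), np.float64(220.7012170736243))
red [760.  177.8   6. ] [756.4 176.2  19.8]
 scene px (np.float64(268.5738651754817), np.float64(175.75461277956947))
```

Both views agree within the stated calibration (heights about 30, 25, 30 and 40 mm), and I'll use the mean of the two. First I go to the bright block.

```bash
python3 -m pendant '[18.5,-28.2,-11,-0.1,85, 18.5,-28.2,-11,-0.1,85, 18.5,-28.2,-11,-0.1,85, 18.5,-28.2,-11,-0.1,85, 18.5,-28.2,-11,-0.1,85, 18.5,-28.2,-11,-0.1,85, 18.5,-28.2,-11,-0.1,85, 18.5,-28.2,-11,-0.1,85, 18.5,-28.2,-11,-0.1,85, 18.5,-28.2,-11,-0.1,85]' 40
```

```text
time: 0.98
tool_pos: [446.5, 250.7, 116.5]
tcp_rot: [179.9, -0.1, 95.1]
ft_force: [0.3, 0.6, 0.4]
finger_gap: 85.0
```

```bash
python3 -m pendant '[0,6,0,0.02,85,0,0,0,0,85]'; cat >> h.py <<'E'
def snap(name,out):
    from bench import viewer
    s=viewer.snapshot(name); cv2.imwrite(f"pics/{out}.png",s["frame"]); np.savez(f"pics/{out}.npz",**s); return s
E
python3 - <<'E'
from h import *
s=snap("wrist","w1"); W=cloud(s)
print(face(W,(446,258),40,28,52))
E
```

```text
time: 1.15
tool_pos: [448.1, 249.6, 113.1]
tcp_rot: [-179.9, 0.1, 95.4]
ft_force: [-0.4, 0.4, 0.3]
finger_gap: 85.1
{'n': 3322, 'c': (447.2, 261.4), 'size': (50.4, 40.1), 'ang': -83.8, 'z': 38.3, 'med': [447.0, 262.6]}
```

View pics/w1.png

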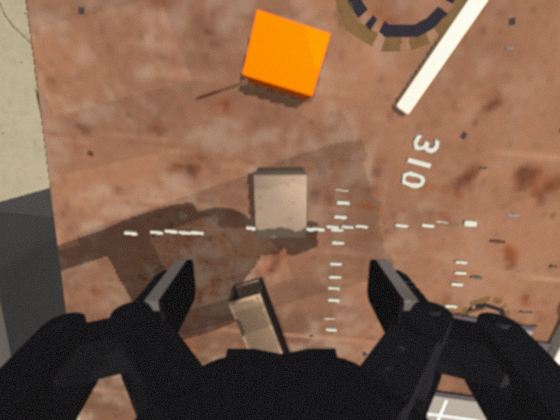

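The grey block sits at (280,200) between the jaws, the orange look-alike at (287,52). Descending.

```bash
python3 -m pendant '[-0.3,3,-25,0.005,85,-0.3,3,-25,0.005,85,-0.3,3,-25,0.005,85,0,1.4,-25,0,85,0,0,-4,0,85,0,0,0,0,85]'
```

```text
time: 1.7
tool_pos: [446.7, 265.3, 9.6]
tcp_rot: [179.7, 0.0, 96.9]
ft_force: [-0.5, 0.3, 0.5]
finger_gap: 84.9
```

```bash
python3 -m pendant '[0,-4,-4,0,85,0,0,0,0,30,0,0,0,0,30,0,0,0,0,30,0,0,0,0,30,0,0,0,0,30,0,0,0,0,30]' 60
```

```text
time: 2.28
tool_pos: [449.0, 263.5, 11.9]
tcp_rot: [179.4, -0.1, 97.1]
ft_force: [0.4, -0.5, -4.2]
finger_gap: 39.0
```

```bash
python3 -m pendant '[0,0,0,0,30,0,0,0,0,30]'; python3 -c "
from bench import sensors
for i in range(2):print(sensors.sense()['tool_pos'],sensors.sense()['ft_force'])"
```

```text
time: 2.45
tool_pos: [448.6, 263.2, 11.5]
tcp_rot: [179.4, -0.1, 97.1]
ft_force: [-0.5, -0.2, -5.0]
finger_gap: 39.0
[448.63610613 263.19046828  11.46553022] [-0.45966255 -0.23932904 -5.04521381]
[448.63610613 263.19046828  11.46553022] [-0.45966255 -0.23932904 -5.04521381]
```

```bash
python3 -m pendant '[0,0,20,0,30,0,0,25,0,30,0,0,25,0,30,0,0,15,0,30,0,0,0,0,30]' 80; python3 - <<'E'
from h import *
snap("scene","s2"); s=snap("wrist","w2")
E
```

```text
time: 2.87
tool_pos: [443.8, 260.6, 94.6]
tcp_rot: [-180.0, 0.1, 97.0]
ft_force: [0.2, 0.4, -3.9]
finger_gap: 38.9
```

View pics/w2.png

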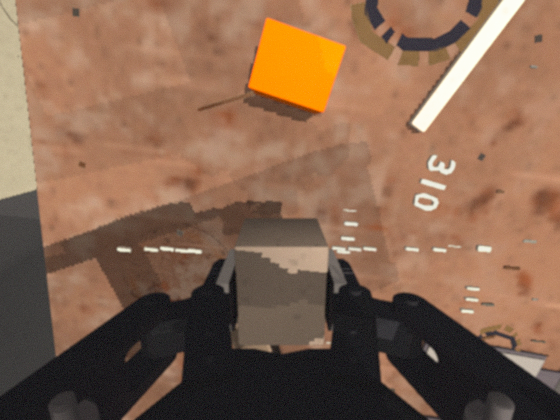

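View pics/s2.png

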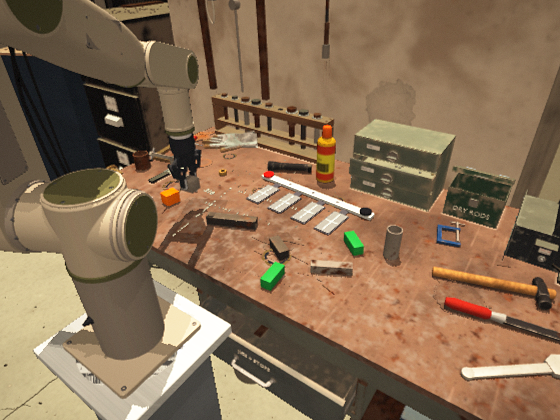

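The block is held squarely (w2: block at about (280,285) in the jaws, lifted off the table). Carrying it to the far pad by the black disc.

```bash
python3 -m pendant '[12,-34,1,0.11,30,15,-36,0,0.11,30,15,-36,0,0.11,30,15,-36,0,0.11,30,15,-36,0,0.11,30,15,-36,0,0.11,30,15,-36,0,0.11,30,15,-36,0,0.11,30,15,-36,0,0.11,30,15,-36,0,0.11,30,15,-36,0,0.11,30,15,-30,0,0.11,30]'; python3 -m pendant '[0,0,0,0,30]'
```

```text
time: 3.97
tool_pos: [603.0, -170.2, 65.2]
tcp_rot: [-178.9, -1.5, 175.4]
ft_force: [0.2, 0.4, -3.8]
finger_gap: 38.7
time: 4.05
tool_pos: [603.5, -176.2, 62.8]
tcp_rot: [-178.8, -1.5, 175.6]
ft_force: [0.6, -0.2, -4.6]
finger_gap: 38.7
```

```bash
python3 -m pendant '[10,5,2,0,30,8,5,0,0,30,0,0,0,0,30,0,0,0,0,30]'; python3 - <<'E'
from h import *
snap("wrist","w3")
E
```

```text
time: 4.38
tool_pos: [616.9, -167.7, 53.9]
tcp_rot: [-179.0, -2.3, 175.3]
ft_force: [0.6, 0.2, -4.6]
finger_gap: 38.7
```

View pics/w3.png

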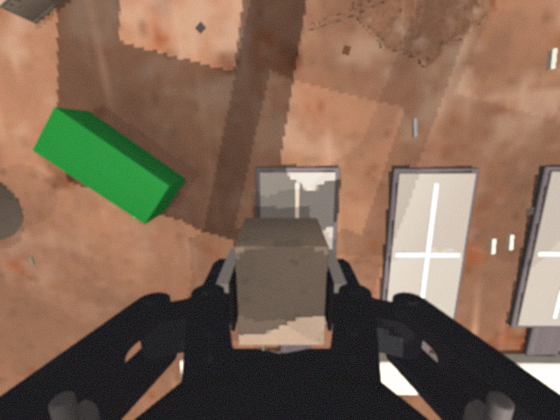

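```bash
python3 - <<'E'
from h import *
for f in ("w2","w3"):
    s=dict(np.load(f"pics/{f}.npz")); W=cloud(s)
    p=W[225:345:15,280]; print(p.round(1).tolist())
s=dict(np.load("pics/w3.npz"))
W=cloud(s)
# pad crosses: px of neighbour cross (429,255); own pad's far edge corners (257,167),(337,167)
for u,v in [(429,255),(257,168),(337,168),(297,185),(395,169),(476,169),(544,254)]: print(u,v,px2w(s,u,v,6).round(1),W[v,u].round(1))
E
```

```text
[[441.3, 283.2, 93.5], [441.3, 283.8, 114.6], [442.0, 278.8, 119.1], [442.7, 273.1, 121.7], [443.6, 265.1, 120.1], [444.6, 257.5, 119.9], [445.4, 250.7, 121.1], [446.4, 242.2, 120.4]]
[[595.1, -165.7, 57.3], [596.9, -165.5, 74.1], [600.5, -165.7, 82.4], [607.8, -166.3, 81.5], [615.3, -166.9, 80.7], [622.4, -167.5, 81.0], [630.0, -168.1, 80.8], [638.2, -168.8, 80.1]]
429 255 [640.1 -67.3   6. ] [641.2 -66.2   3.6]
257 168 [ 571.2 -179.8    6. ] [ 571.6 -180.2    1.5]
337 168 [ 575.3 -128.3    6. ] [ 575.7 -127.8    2.9]
297 185 [ 584.3 -154.7    6. ] [ 584.5 -154.7    5. ]
395 169 [578.9 -91.3   6. ] [579.6 -89.5   1.1]
476 169 [583. -40.   6.] [583.6 -37.6   2.3]
544 254 [645.2  10.4   6. ] [646.2  12.3   3.9]
```

```bash
python3 -m pendant '[3,2,-3,0,30,3,2,-5,0,30,3,2,-5,0,30,2,1,-4,0,30,0,0,0,0,30]'
```

```text
time: 4.85
tool_pos: [627.3, -157.1, 34.1]
tcp_rot: [-179.1, -2.4, 175.5]
ft_force: [-0.6, 0.4, -5.4]
finger_gap: 38.7
```

```bash
python3 -m pendant '[0,-2,-2,0,30,0,-1,-2,0,30,0,0,-2,0,30]'; python3 - <<'E'
from h import *
snap("top","t4"); s=snap("wrist","w4")
W=cloud(s); p=W[225:345:15,280]; print(p.round(1).tolist())
T=np.load("pics/t4.npz")["frame"]; cv2.imwrite("pics/t4c.png",cv2.resize(T[110:220,190:430],None,fx=3.3,fy=3.3))
E
```

```text
time: 5.1
tool_pos: [627.6, -160.0, 27.8]
tcp_rot: [-179.1, -2.4, 175.6]
ft_force: [-0.2, -0.2, -4.5]
finger_gap: 39.2
[[605.8, -158.1, 29.6], [606.3, -157.7, 50.2], [611.0, -158.0, 55.7], [618.0, -158.5, 55.3], [625.7, -159.2, 53.9], [632.7, -159.7, 54.5], [640.2, -160.3, 54.4], [648.1, -160.9, 54.1]]
```

View pics/w4.png

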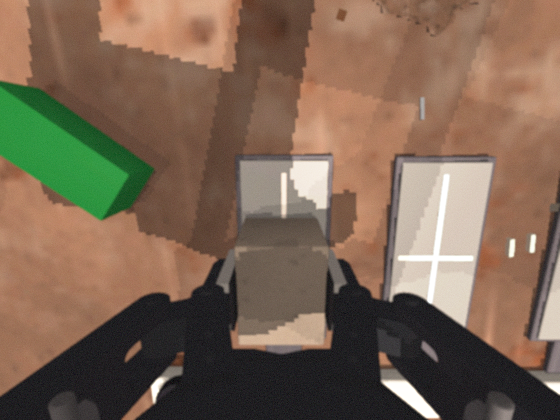

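View pics/t4c.png

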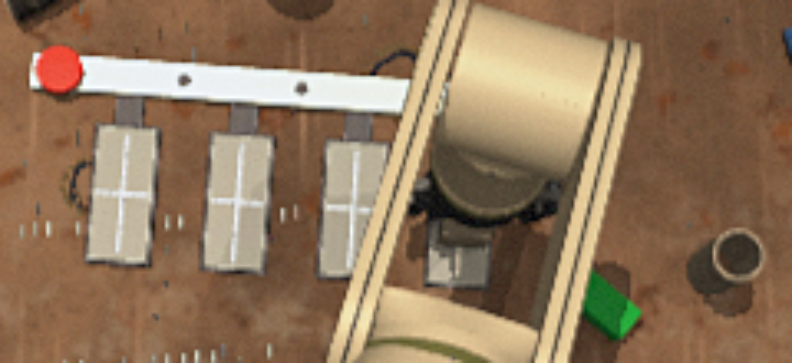

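Block sits over the pad with its centre line on the cross line (281 vs 284 px). It needs about 8 mm more down.

```bash
python3 -m pendant '[0.7,0,-2,0,30,0.7,0,-2,0,30,0,0,-1,0,30]'
```

```text
time: 5.45
tool_pos: [629.1, -160.4, 22.8]
tcp_rot: [-179.1, -2.4, 175.5]
ft_force: [0.0, -0.8, -5.2]
finger_gap: 39.1
```

```bash
python3 -m pendant '[0,0,-2,0,30,0,0,-2,0,30]';python3 -m pendant '[0,0,-1.5,0,30,0,0,-1,0,30]'
```

```text
time: 5.62
tool_pos: [629.4, -160.6, 18.8]
tcp_rot: [-179.1, -2.3, 175.5]
ft_force: [0.4, -0.1, -5.5]
finger_gap: 38.8
time: 5.78
tool_pos: [629.5, -160.6, 18.2]
tcp_rot: [-179.0, -2.3, 175.5]
ft_force: [-6.0, 2.0, 8.0]
finger_gap: 38.5
```

Contact felt (+8 N). Releasing and lifting.

```bash
python3 -m pendant '[0,0,0,0,65,0,0,0,0,65,0,0,0,0,65,0,0,20,0,65,0,0,30,0,65,0,0,30,0,65,0,0,20,0,65]'; python3 - <<'E'
from h import *
s=snap("wrist","w5")
W=cloud(s); print(face(W,(632,-161),35,34,58))
E
```

```text
time: 6.37
tool_pos: [627.2, -159.9, 117.2]
tcp_rot: [-179.1, -2.6, 175.5]
ft_force: [0.4, 0.1, 0.4]
finger_gap: 64.8
{'n': 3203, 'c': (632.5, -160.7), 'size': (50.3, 40.0), 'ang': -4.7, 'z': 44.2, 'med': [631.4, -160.5]}
```

View pics/w5.png

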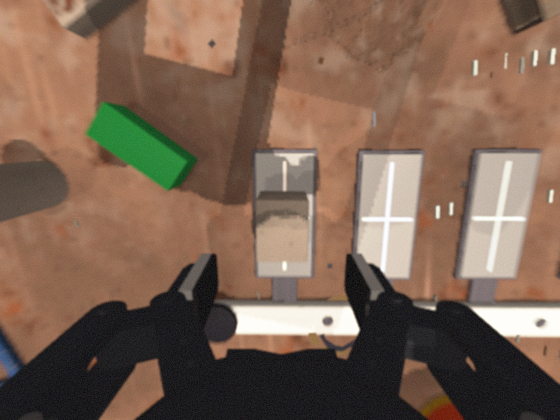

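```bash
python3 - <<'E'
from h import *
s=dict(np.load("pics/w5.npz"))
c=[px2w(s,u,v,6) for u,v in [(254,150),(317,149),(256,277),(314,276)]]
print(np.round(c,1),np.mean(c,0).round(1))
for u,v in [(387,219),(498,218)]: print(px2w(s,u,v,6).round(1))
E
```

```text
[[ 571.7 -179.7    6. ]
 [ 575.1 -126.4    6. ]
 [ 689.  -189.6    6. ]
 [ 691.8 -135.     6. ]] [ 631.9 -157.7    6. ]
[641.1 -67.3   6. ]
[647.4  30.2   6. ]
```

The bright block is flat (top 44 mm), about 3 mm from the pad centre, lined up within 1°. Next is the short tube.

```bash
python3 -m pendant '[-19,-10.4,1,-0.1,65,-19,-10.4,1,-0.1,65,-19,-10.4,1,-0.1,65,-19,-10.4,1,-0.1,65,-19,-10.4,1,-0.1,65,-19,-10.4,1,-0.1,65,-19,-10.4,1,-0.1,65,-19,-10.4,1,-0.1,65,-19,-10.4,1,-0.1,65,-17,-9,1,-0.1,65,0,0,0,0,65]'; python3 - <<'E'
from h import *
s=snap("wrist","w6")
W=cloud(s); print(face(W,(437,-265),62,15,37))
E
```

```text
time: 7.33
tool_pos: [441.0, -268.5, 141.1]
tcp_rot: [-179.1, -1.0, 115.6]
ft_force: [-0.3, -0.8, 0.1]
finger_gap: 65.0
{'n': 3253, 'c': (437.2, -263.6), 'size': (110.1, 25.0), 'ang': -62.2, 'z': 23.2, 'med': [435.8, -260.8]}
```

View pics/w6.png

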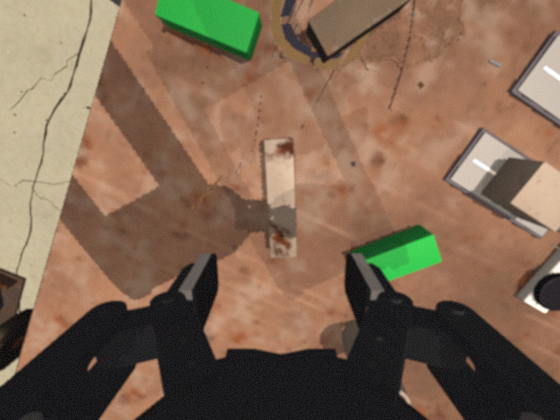

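```bash
python3 -m pendant '[-1,1.5,-28,0.013,65,-1,1.5,-28,0.013,65,-1,1,-28,0.01,65,-1,0.5,-28,0,65,0,0,-12,0,65,0,0,0,0,65]'
```

```text
time: 7.88
tool_pos: [445.3, -264.2, 17.7]
tcp_rot: [-179.7, -0.2, 118.9]
ft_force: [-0.7, 0.7, -0.6]
finger_gap: 64.8
```

```bash
python3 -m pendant '[-4,0,-8,0,65,-3,0,-5,0,65,0,0,-1,0,65]'
```

```text
time: 8.13
tool_pos: [439.9, -263.7, 3.7]
tcp_rot: [-179.7, -0.1, 119.2]
ft_force: [-1.2, 0.3, -0.4]
finger_gap: 65.3
```

```bash
python3 -m pendant '[-2,0,-1,0,20,0,0,0,0,15,0,0,0,0,15]' 50;python3 -m pendant '[0,0,0,0,15,0,0,0,0,15,0,0,0,0,15]'
```

```text
time: 8.38
tool_pos: [439.1, -264.7, 4.7]
tcp_rot: [-179.8, 0.1, 119.2]
ft_force: [-2.4, -0.5, 2.1]
finger_gap: 29.2
time: 8.63
tool_pos: [440.1, -265.6, 6.4]
tcp_rot: [-179.9, 0.2, 119.2]
ft_force: [0.3, -0.2, -2.2]
finger_gap: 24.0
```

```bash
python3 -m pendant '[0,0,20,0,15,0,0,30,0,15,0,0,30,0,15,0,0,15,0,15,0,0,2,0,15]'; python3 - <<'E'
from h import *
s=snap("wrist","w7")
E
```

```text
time: 9.05
tool_pos: [436.5, -262.9, 103.5]
tcp_rot: [-179.7, -0.2, 119.2]
ft_force: [0.5, -0.8, -2.2]
finger_gap: 23.8
```

View pics/w7.png

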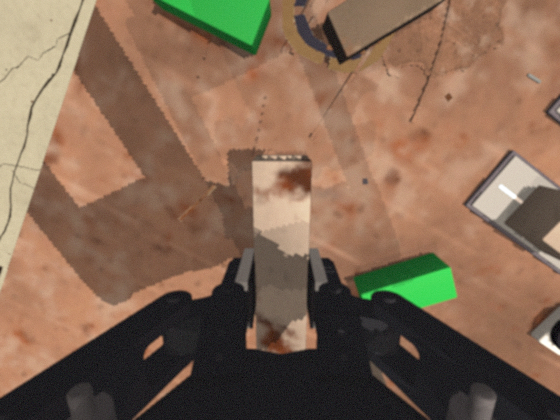

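Tube held straight (w7: centred at (281,250), gap 23.8). Carrying it to the second pad from the red end.

```bash
python3 -m pendant '[21,29,2,0.098,15,21,29,2,0.098,15,21,29,2,0.098,15,21,29,2,0.098,15,21,29,2,0.098,15,21,29,2,0.098,15,21,29,2,0.098,15,21,29,2,0.098,15,21,29,2,0.098,15,19,26,2,0.098,15,0,0,2,0,15]'; python3 - <<'E'
from h import *
s=snap("wrist","w8")
W=cloud(s); print(W[160:300:12,282].round(1).tolist())
E
```

```text
time: 10.02
tool_pos: [641.9, 38.5, 104.9]
tcp_rot: [-179.5, -1.2, 177.7]
ft_force: [0.6, -0.2, -2.7]
finger_gap: 23.7
[[586.5, 41.8, 123.4], [591.3, 41.7, 125.1], [596.4, 41.4, 124.3], [601.7, 41.2, 123.8], [607.3, 41.0, 122.8], [612.4, 40.8, 123.9], [618.3, 40.6, 123.0], [623.7, 40.3, 123.8], [629.5, 40.1, 123.9], [636.1, 39.8, 122.4], [641.9, 39.6, 123.1], [648.9, 39.3, 121.9]]
```

View pics/w8.png

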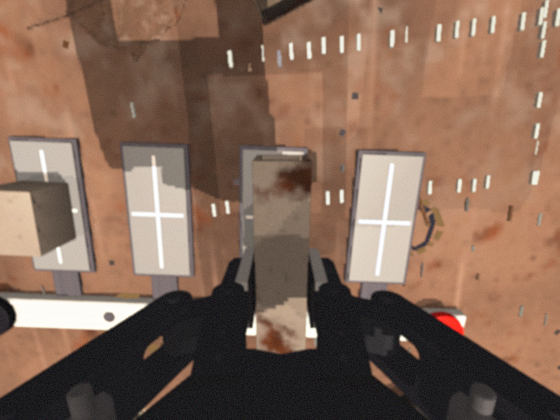

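```bash
python3 - <<'E'
from h import *
s=dict(np.load("pics/w8.npz"))
A=px2w(s,384.5,222,6);C=px2w(s,157.5,215,6);print(A.round(1),C.round(1),((A+C)/2).round(1))
d=A-C;print(np.degrees(np.arctan2(-d[0],d[1])))
E
```

```text
[654. 126.   6.] [640.3 -67.5   6. ] [647.1  29.3   6. ]
-4.0515021550595405
```

```bash
python3 -m pendant '[1,-4,-20,-0.017,15,1,-3,-20,-0.016,15,1,-2,-15,0,15,1,-1,-8,0,15,0,0,-2,0,15]'
```

```text
time: 10.48
tool_pos: [640.6, 24.6, 30.5]
tcp_rot: [-179.3, -1.7, 175.2]
ft_force: [0.8, -0.3, -2.3]
finger_gap: 23.9
```

```bash
python3 -m pendant '[3,2,-3,0.005,15,3,2,-2,0.005,15,1,0,-2,0,15]'; python3 - <<'E'
from h import *
s=snap("wrist","w9")
W=cloud(s); print(W[160:300:14,282].round(1).tolist())
E
```

```text
time: 10.73
tool_pos: [646.4, 27.4, 21.8]
tcp_rot: [-179.3, -1.9, 175.7]
ft_force: [0.2, 0.1, -2.5]
finger_gap: 23.9
[[591.4, 32.8, 40.9], [596.9, 32.4, 42.8], [603.1, 31.9, 41.3], [609.2, 31.4, 41.1], [615.3, 31.0, 41.4], [622.3, 30.4, 39.8], [628.7, 30.0, 40.4], [635.5, 29.4, 40.2], [642.4, 28.9, 40.4], [649.8, 28.4, 39.9]]
```

View pics/w9.png

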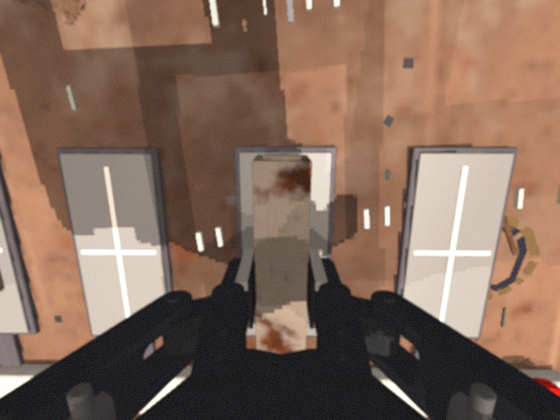

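```bash
python3 -m pendant '[0,0.5,-2,0,15,0,0.5,-2,0,15,0,0,-1,0,15]';python3 -m pendant '[0,0,-1,0,15,0,0,-1,0,15]'
```

```text
time: 11.03
tool_pos: [648.2, 28.5, 18.4]
tcp_rot: [-179.3, -1.7, 175.7]
ft_force: [0.1, 0.3, -2.4]
finger_gap: 23.9
time: 11.2
tool_pos: [648.9, 28.6, 17.2]
tcp_rot: [-179.3, -1.6, 175.7]
ft_force: [0.4, 0.6, -2.4]
finger_gap: 23.8
```

```bash
python3 -m pendant '[-1,0,-2,0,15,-1,0,-2,0,15]';python3 -m pendant '[-0.5,0,-1,0,15,0,0,-1,0,15]'
```

```text
time: 11.37
tool_pos: [647.4, 28.7, 13.6]
tcp_rot: [-179.3, -1.5, 175.7]
ft_force: [-0.2, -0.6, -2.6]
finger_gap: 24.0
time: 11.53
tool_pos: [646.7, 28.7, 11.9]
tcp_rot: [-179.3, -1.5, 175.7]
ft_force: [-7.3, -0.2, 11.4]
finger_gap: 24.1
```

```bash
python3 -m pendant '[0,0,0,0,60,0,0,0,0,60,0,0,0,0,60,0,0,20,0,65,0,0,30,0,65,0,0,30,0,65,0,0,20,0,65]'; python3 - <<'E'
from h import *
s=snap("wrist","w10")
W=cloud(s); print(face(W,(647,29),62,20,42))
E
```

```text
time: 12.12
tool_pos: [641.4, 28.7, 108.1]
tcp_rot: [-179.2, -2.2, 175.7]
ft_force: [0.4, 0.1, 1.1]
finger_gap: 65.1
{'n': 4246, 'c': (645.6, 28.9), 'size': (110.0, 25.1), 'ang': -4.5, 'z': 29.2, 'med': [642.2, 29.1]}
```

View pics/w10.png

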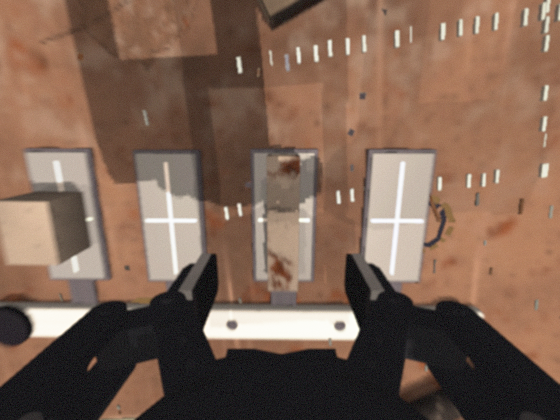

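Short tube is flat at (645.6, 28.9), 4.5° as the pad. Now the long tube.

```bash
python3 -m pendant '[-18.8,6.9,2,-0.11,65,-18.8,6.9,2,-0.11,65,-18.8,6.9,2,-0.11,65,-18.8,6.9,1,-0.11,65,-18.8,6.9,1,-0.11,65,-18.8,6.9,1,-0.11,65,-18.8,6.9,1,-0.11,65,-18.8,6.9,1,-0.11,65,-18.8,6.9,1,-0.11,65,-16,6.9,1,-0.11,65,0,0,0,0,65]'; python3 - <<'E'
from h import *
s=snap("wrist","w11")
W=cloud(s); print(face(W,(454,98),88,18,42))
E
```

```text
time: 13.08
tool_pos: [455.6, 99.3, 130.8]
tcp_rot: [-179.5, -1.2, 109.4]
ft_force: [0.0, -0.6, -0.7]
finger_gap: 65.2
{'n': 6250, 'c': (454.1, 99.2), 'size': (160.2, 30.0), 'ang': -67.1, 'z': 28.3, 'med': [451.5, 105.5]}
```

View pics/w11.png

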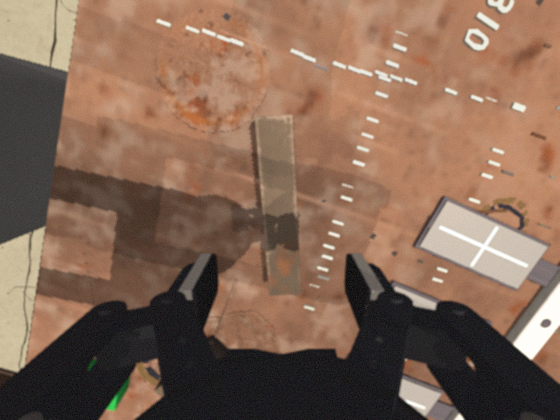

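```bash
python3 -m pendant '[-1,0,-28,0.02,65,-1,0,-28,0.02,65,-1,0,-28,0.015,65,-1,0,-20,0,65,0,0,-6,0,65,0,0,0,0,65]'
```

```text
time: 13.63
tool_pos: [459.8, 97.9, 21.4]
tcp_rot: [179.6, -0.8, 114.0]
ft_force: [0.5, -0.3, -0.6]
finger_gap: 65.1
```

```bash
python3 -m pendant '[-4,1,-8,-0.01,65,-3,0,-6,-0.01,65,0,0,-3,0,65]'
```

```text
time: 13.88
tool_pos: [455.4, 98.7, 5.9]
tcp_rot: [179.4, -0.8, 112.9]
ft_force: [-0.8, 0.5, 0.3]
finger_gap: 64.8
```

```bash
python3 -m pendant '[-1,0,-2,0,20,0,0,-0.5,0,15,0,0,-0.5,0,15,0,0,0,0,15,0,0,0,0,15,0,0,0,0,15]' 60;python3 -m pendant '[0,0,20,0,15,0,0,30,0,15,0,0,30,0,15,0,0,15,0,15,0,0,2,0,15]'
```

```text
time: 14.38
tool_pos: [455.8, 98.8, 4.6]
tcp_rot: [179.3, -0.7, 112.9]
ft_force: [0.4, 0.1, -3.6]
finger_gap: 29.1
time: 14.8
tool_pos: [450.5, 98.3, 101.3]
tcp_rot: [179.8, -0.9, 112.9]
ft_force: [-0.4, 0.8, -3.2]
finger_gap: 29.3
```

```bash
python3 -m pendant '[20.3,2.7,2,0.11,15,20.3,2.7,2,0.11,15,20.3,2.7,2,0.11,15,20.3,2.7,2,0.11,15,20.3,2.7,2,0.11,15,20.3,2.7,2,0.11,15,20.3,2.7,2,0.11,15,20.3,2.7,2,0.11,15,20.3,2.7,2,0.11,15,19,2.7,2,0.1,15,0,0,2,0,15]'; python3 - <<'E'
from h import *
s=snap("wrist","w12")
W=cloud(s); print(W[100:300:15,282].round(1).tolist())
E
```

```text
time: 15.72
tool_pos: [654.1, 125.9, 106.9]
tcp_rot: [-179.8, -1.6, 178.5]
ft_force: [0.3, 0.5, -4.0]
finger_gap: 28.8
[[576.0, 128.9, 132.5], [581.3, 128.8, 131.6], [586.8, 128.7, 133.0], [592.5, 128.5, 130.9], [598.4, 128.4, 130.4], [604.2, 128.2, 132.2], [610.4, 128.0, 131.5], [616.6, 127.9, 131.7], [622.8, 127.7, 132.6], [629.6, 127.5, 132.1], [637.3, 127.3, 129.8], [644.0, 127.2, 130.7], [651.1, 127.0, 131.1], [658.8, 126.8, 130.6]]
```

View pics/w12.png

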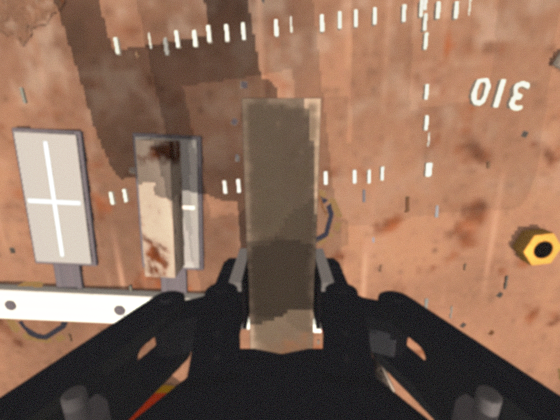

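```bash
python3 -m pendant '[-1,0,-20,-0.024,15,-1,0,-20,-0.023,15,-1,0,-17,0,15,0,0,-8,0,15,0,0,-2,0,15]'
```

```text
time: 16.18
tool_pos: [645.6, 125.4, 33.3]
tcp_rot: [-179.7, -1.9, 174.8]
ft_force: [-0.5, 1.0, -2.9]
finger_gap: 29.2
```

```bash
python3 - <<'E'
from h import *
s=snap("wrist","w13")
W=cloud(s); print(W[100:300:15,282].round(1).tolist())
W=cloud(dict(np.load("pics/w12.npz"))); print("stem",W[276,68],"pad",W[240,60],"rail",W[300,60])
E
```

```text
[[567.9, 133.6, 58.7], [573.3, 133.1, 59.3], [578.7, 132.6, 60.0], [584.4, 132.1, 58.4], [590.1, 131.5, 59.2], [596.1, 131.0, 58.5], [602.3, 130.4, 57.8], [608.7, 129.9, 57.3], [614.8, 129.3, 58.3], [621.8, 128.7, 57.2], [628.0, 128.1, 58.7], [635.1, 127.5, 58.3], [642.7, 126.8, 57.5], [650.0, 126.1, 57.6]]
stem [711.20085542 -72.78929513   2.05563177] pad [674.77658108 -70.19873131   4.81392101] rail [731.70912558 -79.65593876   9.04679396]
```

View pics/w13.png

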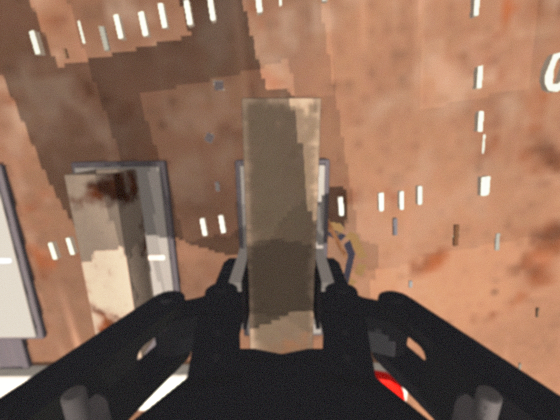

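```bash
python3 -m pendant '[2,0,-3,0.008,15,2,0.5,-3,0.008,15,1,0.5,-2,0,15,0,0,-2,0,15]'; python3 -m pendant '[0,0,-1.5,0,15,0,0,-1,0,15]'
```

```text
time: 16.57
tool_pos: [651.9, 126.6, 25.4]
tcp_rot: [-179.8, -1.8, 175.8]
ft_force: [-1.1, 0.0, -3.6]
finger_gap: 28.7
time: 16.73
tool_pos: [653.2, 126.7, 23.9]
tcp_rot: [-179.8, -1.7, 175.8]
ft_force: [0.0, 0.2, -3.0]
finger_gap: 29.0
```

```bash
python3 -m pendant '[-1.5,0,-3,0,15,-1.5,0,-3,0,15,-1,0,-2,0,15]'; python3 -m pendant '[0,0,-1,0,15,0,0,-1,0,15]'
```

```text
time: 16.98
tool_pos: [650.2, 126.8, 16.7]
tcp_rot: [-179.8, -1.5, 175.8]
ft_force: [0.0, 0.3, -4.1]
finger_gap: 28.9
time: 17.15
tool_pos: [649.4, 126.8, 13.9]
tcp_rot: [-179.8, -1.6, 175.8]
ft_force: [-0.1, 0.8, -3.3]
finger_gap: 28.8
```

```bash
python3 -m pendant '[0.7,0,-1,0,15,0.7,0,-1,0,15]'; python3 -m pendant '[0,0,-1,0,15,0,0,-0.5,0,15]'
```

```text
time: 17.32
tool_pos: [650.6, 126.9, 11.6]
tcp_rot: [-179.8, -1.6, 175.8]
ft_force: [-0.9, -0.1, -3.8]
finger_gap: 29.3
time: 17.48
tool_pos: [650.9, 126.9, 10.9]
tcp_rot: [-179.8, -1.6, 175.8]
ft_force: [-4.0, 0.1, 3.4]
finger_gap: 28.9
```

```bash
python3 -m pendant '[0,0,0,0,60,0,0,0,0,60,0,0,0,0,60,0,0,20,0,65,0,0,30,0,65,0,0,30,0,65,0,0,20,0,65]'; python3 - <<'E'
from h import *
s=snap("wrist","w14")
W=cloud(s); print(face(W,(652,126),88,26,50))
E
```

```text
time: 18.07
tool_pos: [647.5, 126.3, 108.3]
tcp_rot: [-179.7, -2.0, 175.8]
ft_force: [0.2, -0.9, -0.1]
finger_gap: 64.9
{'n': 7749, 'c': (648.7, 91.2), 'size': (160.0, 101.9), 'ang': -4.5, 'z': 34.3, 'med': [644.2, 127.6]}
```

View pics/w14.png

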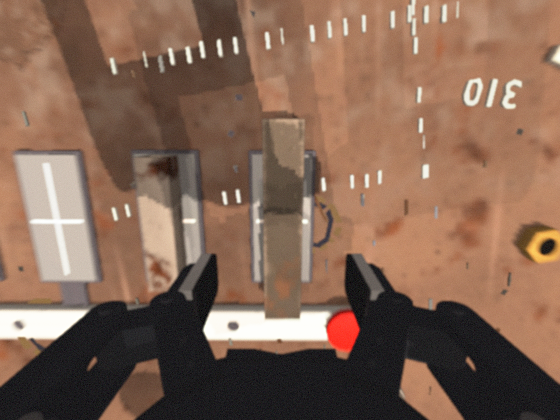

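```bash
python3 -m pendant '[-13,-13,1,-0.114,65,-13,-13,1,-0.114,65,-13,-13,1,-0.114,65,-13,-13,1,-0.114,65,-13,-13,1,-0.114,65,-13,-13,1,-0.114,65,-13,-13,1,-0.114,65,-13,-13,1,-0.114,65,-13,-13,1,-0.114,65,-13,-13,1,-0.114,65,-13,-13,1,-0.114,65,-13,-13,1,-0.114,65]'; python3 - <<'E'
from h import *
W=cloud(dict(np.load("pics/w14.npz"))); m=np.full(W.shape,np.nan)
m[:,255:312]=W[:,255:312]; print(face(m,(652,126),95,26,50))
s=dict(np.load("pics/w14.npz"))
c=[px2w(s,u,v,6) for u,v in [(250,151),(313,152),(251,284),(311,283)]]
print(np.round(c,1).tolist(),np.mean(c,0).round(1))
E
```

```text
time: 19.12
tool_pos: [495.4, -32.5, 133.0]
tcp_rot: [179.5, -0.8, 94.1]
ft_force: [0.8, -0.3, -0.0]
finger_gap: 65.0
{'n': 7748, 'c': (651.6, 127.0), 'size': (160.0, 30.1), 'ang': -4.5, 'z': 34.3, 'med': [644.2, 127.6]}
[[593.5, 105.0, 6.0], [598.1, 156.3, 6.0], [713.1, 93.8, 6.0], [716.0, 148.9, 6.0]] [655.2 126.    6. ]
```

```bash
python3 -m pendant '[-11.7,-11.7,0,-0.1,65,-11.7,-11.7,0,-0.1,65,-11.7,-11.7,0,-0.1,65,-11.7,-11.7,0,-0.1,65,-11.7,-11.7,0,-0.1,65,-8,-8,0,-0.1,65,0,0,0,0,65]'; python3 - <<'E'
from h import *
s=snap("wrist","w15")
W=cloud(s); print(face(W,(425.5,-103),45,18,42))
E
```

```text
time: 19.7
tool_pos: [425.7, -104.5, 134.7]
tcp_rot: [179.0, -0.7, 57.5]
ft_force: [-0.8, -0.4, -0.4]
finger_gap: 64.9
{'n': 2821, 'c': (426.5, -101.2), 'size': (75.0, 30.0), 'ang': 58.4, 'z': 28.2, 'med': [427.3, -99.8]}
```

View pics/w15.png

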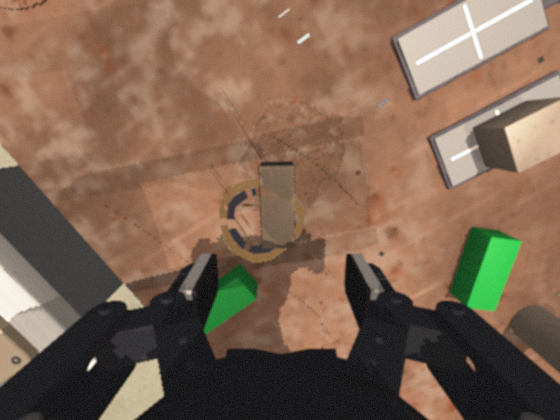

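```bash
python3 - <<'E'
from h import *
s=dict(np.load("pics/w15.npz")); T=dict(np.load("pics/top0.npz"))
c=np.array([426.5,-101.2]); a=np.radians(58.4); x=np.array([np.cos(a),np.sin(a)]); y=np.array([np.sin(a),-np.cos(a)])
for u,v in [(240,265),(257,290),(210,285)]:
    p=px2w(s,u,v,30)[:2]-c; print(p.round(1),"along",(p@x).round(1),"jaw",(p@y).round(1))
W=cloud(T); f=T["frame"].astype(int); g=(f[...,1]>120)&(f[...,2]<90); v,u=np.where(g); 
for p in W[g]: pass
q=W[g][:,:2]; q=q[q[:,0]<480]-c; print((q@x).min(),(q@x).max(),(q@y).min(),(q@y).max()); r=q[np.abs(q@x)<25]; print(len(r), (r@y).min() if len(r) else None,(r@y).max() if len(r) else None)
E
```

```text
[-57.3 -26.9] along -52.9 jaw -34.7
[-58.6 -56.7] along -79.0 jaw -20.2
[-92.2 -28.4] along -72.5 jaw -63.7
-136.39502627517263 -67.61325027018863 -98.37241981117631 -24.31760522075446
0 None None
```

Target is the dark block at (277,202). The green block at (230,295) is over 50 mm from the finger path, so I descend.

```bash
python3 -m pendant '[-1,0.5,-28,0.007,65,-1,0.5,-28,0.007,65,-1,0.5,-28,0,65,-1,0.5,-22,0,65,0,0,-7,0,65,0,0,0,0,65]'
```

```text
time: 20.25
tool_pos: [428.5, -101.0, 22.4]
tcp_rot: [178.3, -1.0, 59.8]
ft_force: [-0.1, 0.6, -0.3]
finger_gap: 64.5
```

```bash
python3 -m pendant '[-1,0,-8,-0.015,65,-1,0,-6,-0.01,65,0,0,-3,0,65]'
```

```text
time: 20.5
tool_pos: [429.2, -101.1, 7.1]
tcp_rot: [178.1, -1.0, 58.5]
ft_force: [-0.6, 0.2, -0.4]
finger_gap: 65.2
```

```bash
python3 -m pendant '[-2,0,-3,0,20,0,0,-0.5,0,15,0,0,-0.5,0,15,0,0,0,0,15,0,0,0,0,15,0,0,0,0,15]' 80;python3 -m pendant '[0,0,20,0,15,0,0,30,0,15,0,0,30,0,15,0,0,15,0,15,0,0,2,0,15]'
```

```text
time: 21.0
tool_pos: [428.3, -101.5, 4.7]
tcp_rot: [177.9, -1.1, 58.5]
ft_force: [0.3, 0.0, -3.5]
finger_gap: 28.8
time: 21.42
tool_pos: [422.0, -99.4, 100.0]
tcp_rot: [178.6, -0.9, 58.5]
ft_force: [-0.1, -0.9, -6.1]
finger_gap: 28.2
```

```bash
python3 -m pendant '[20.8,3,3,-0.108,15,20.8,3,3,-0.108,15,20.8,3,3,-0.108,15,20.8,3,3,-0.108,15,20.8,3,3,-0.108,15,20.8,3,3,-0.108,15,20.8,3,3,-0.108,15,20.8,3,3,-0.108,15,20.8,3,3,-0.108,15,20,3,3,-0.1,15,0,0,3,0,15]'; python3 - <<'E'
from h import *
s=snap("wrist","w16")
W=cloud(s); print(W[100:345:15,282].round(1).tolist())
E
```

```text
time: 22.33
tool_pos: [628.9, -65.7, 113.7]
tcp_rot: [179.2, 0.1, -6.1]
ft_force: [0.2, -0.2, -4.9]
finger_gap: 29.0
[[718.8, -77.2, 1.5], [707.3, -76.0, 1.8], [695.7, -74.7, 4.3], [683.7, -73.4, 4.5], [671.4, -72.1, 4.4], [658.8, -70.8, 4.5], [645.8, -69.4, 4.6], [665.2, -69.3, 122.3], [663.0, -68.8, 137.5], [656.2, -68.0, 137.3], [649.7, -67.3, 138.0], [642.0, -66.5, 136.8], [635.2, -65.8, 137.8], [627.8, -65.0, 138.1], [620.0, -64.2, 137.9], [611.6, -63.3, 137.5], [603.6, -62.5, 138.0]]
```

View pics/w16.png

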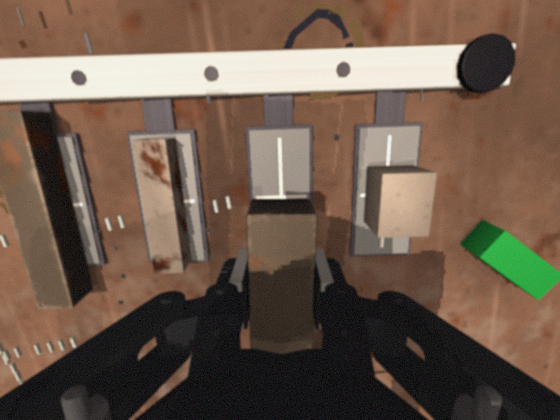

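```bash
python3 -m pendant '[4,-1,-22,0.017,15,4,-1,-22,0.016,15,4,-1,-20,0,15,2,0,-8,0,15,0,0,-2,0,15]'
```

```text
time: 22.8
tool_pos: [637.6, -69.1, 32.0]
tcp_rot: [179.2, 0.5, -3.3]
ft_force: [-0.2, -0.3, -4.8]
finger_gap: 28.5
```

```bash
python3 -m pendant '[1,0,-3,-0.008,15,1,0,-3,-0.008,15,0,0,-2,0,15]'; python3 - <<'E'
from h import *
s=snap("wrist","w17")
W=cloud(s); print(W[190:345:15,282].round(1).tolist())
print(px2w(s,281,115,6))
E
```

```text
time: 23.05
tool_pos: [637.6, -69.1, 22.7]
tcp_rot: [179.2, 0.7, -4.2]
ft_force: [0.2, 0.8, -4.8]
finger_gap: 28.8
[[674.8, -72.1, 3.6], [674.8, -71.5, 33.3], [671.8, -71.1, 45.6], [665.0, -70.6, 45.4], [658.2, -70.1, 45.6], [651.5, -69.6, 46.6], [644.2, -69.1, 46.8], [636.8, -68.5, 47.1], [628.7, -67.9, 46.7], [620.2, -67.3, 46.4], [611.9, -66.7, 46.5]]
[714.14292673 -74.42352116   6.        ]
```

View pics/w17.png

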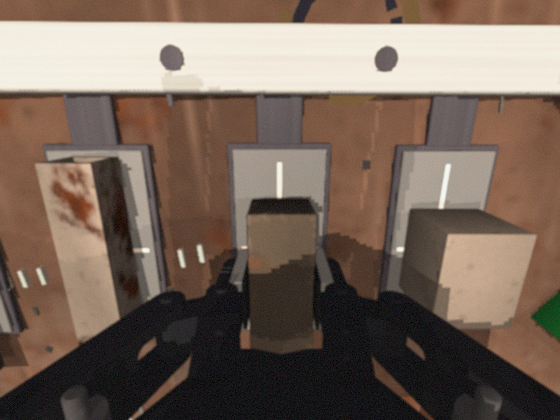

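```bash
python3 -m pendant '[1,0,-2,0,15,1,0,-2,0,15,0,0,-1.5,0,15]'; python3 -m pendant '[0,0,-1,0,15,0,0,-1,0,15]'
```

```text
time: 23.35
tool_pos: [641.6, -69.5, 19.7]
tcp_rot: [179.2, 0.5, -4.2]
ft_force: [-0.5, -0.0, -6.0]
finger_gap: 28.7
time: 23.52
tool_pos: [642.4, -69.5, 18.4]
tcp_rot: [179.2, 0.4, -4.2]
ft_force: [0.2, 0.0, -5.4]
finger_gap: 28.3
```

```bash
python3 -m pendant '[-1,0,-2,0,15,-0.7,0,-2,0,15]'; python3 -m pendant '[0,0,-1,0,15,0,0,-1,0,15]'
```

```text
time: 23.68
tool_pos: [641.3, -69.6, 14.9]
tcp_rot: [179.1, 0.3, -4.2]
ft_force: [0.2, 0.1, -6.1]
finger_gap: 28.8
time: 23.85
tool_pos: [640.9, -69.6, 12.3]
tcp_rot: [179.1, 0.3, -4.2]
ft_force: [-0.1, 0.2, -5.7]
finger_gap: 28.5
```

```bash
python3 -m pendant '[0,0,-1,0,15]'; python3 -m pendant '[0,0,-1,0,15]'
```

```text
time: 23.93
tool_pos: [640.8, -69.6, 11.2]
tcp_rot: [179.1, 0.3, -4.2]
ft_force: [-5.0, 1.4, 2.8]
finger_gap: 28.3
time: 24.02
tool_pos: [640.8, -69.5, 11.1]
tcp_rot: [179.1, 0.3, -4.2]
ft_force: [-9.4, 1.9, 11.7]
finger_gap: 28.4
```

Contact. Releasing, lifting, and backing away for the final look.

```bash
python3 -m pendant '[0,0,0,0,60,0,0,0,0,60,0,0,0,0,60,0,0,20,0,65,0,0,30,0,65,0,0,30,0,65,0,0,30,0,65]'; python3 -m pendant '[-25,0,15,0,65,-25,0,10,0,65,-30,0,5,0,65,-30,0,0,0,65,-25,0,0,0,65,0,0,0,0,65]'; python3 - <<'E'
from h import *
s=snap("wrist","w18"); W=cloud(s)
t=snap("top","t18"); cv2.imwrite("pics/t18c.png",cv2.resize(t["frame"][110:270,180:430],None,fx=3.2,fy=3.2,interpolation=cv2.INTER_CUBIC))
snap("scene","s18")
for n,c,r,h in [("long",(652,126),86,36),("short",(646,29),58,31),("dark",(640,-69),42,36),("bright",(632,-161),36,46)]:
  for k,w in (("W",W),("T",cloud(t))):
    try: print(n,k,face(w,c,r,h-10,h+8))
    except Exception as e: print(n,k,"x")
E
```

```text
time: 24.6
tool_pos: [637.7, -69.1, 118.9]
tcp_rot: [179.2, 0.8, -4.2]
ft_force: [1.0, 0.1, 0.7]
finger_gap: 65.1
time: 25.1
tool_pos: [507.2, -70.8, 164.8]
tcp_rot: [179.0, -0.7, -4.1]
ft_force: [-0.9, 0.3, -1.6]
finger_gap: 65.1
long W {'n': 5841, 'c': (631.6, 129.2), 'size': (118.1, 32.6), 'ang': -4.6, 'z': 34.1, 'med': [634.6, 127.7]}
long T {'n': 431, 'c': (651.0, 126.5), 'size': (159.2, 30.5), 'ang': -4.4, 'z': 38.2, 'med': [651.0, 126.3]}
short W {'n': 3694, 'c': (638.9, 29.9), 'size': (93.7, 25.8), 'ang': -4.7, 'z': 29.1, 'med': [640.8, 29.3]}
short T {'n': 263, 'c': (645.6, 28.3), 'size': (109.7, 24.9), 'ang': -4.0, 'z': 32.9, 'med': [647.4, 28.3]}
dark W {'n': 3543, 'c': (639.8, -68.3), 'size': (74.6, 29.5), 'ang': -4.1, 'z': 34.2, 'med': [641.2, -68.6]}
dark T {'n': 63, 'c': (662.8, -71.8), 'size': (27.7, 25.8), 'ang': 89.0, 'z': 38.2, 'med': [664.4, -72.3]}
bright W {'n': 3424, 'c': (633.3, -159.8), 'size': (50.6, 40.5), 'ang': -5.1, 'z': 44.3, 'med': [633.6, -159.4]}
bright T {'n': 106, 'c': (644.5, -162.7), 'size': (39.7, 29.6), 'ang': 79.5, 'z': 47.8, 'med': [643.8, -163.1]}
```

View pics/w18.png

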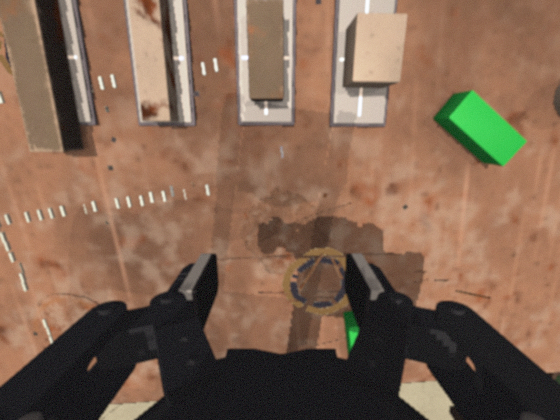

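View pics/t18c.png

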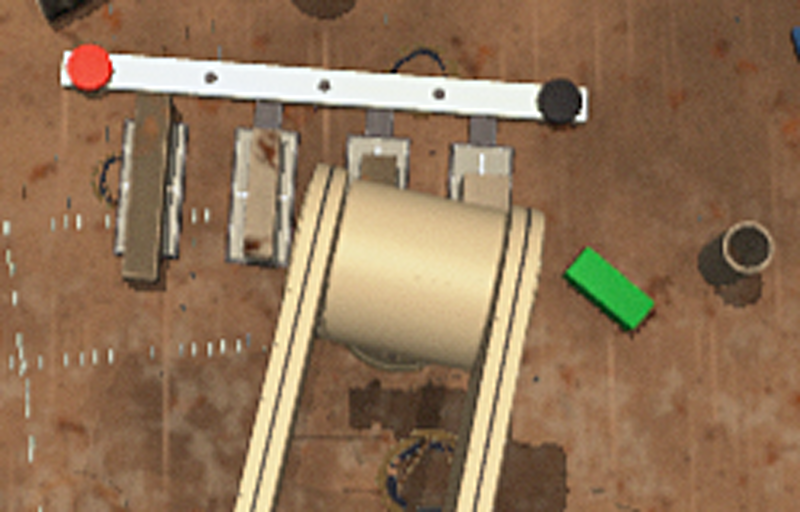

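View pics/s18.png

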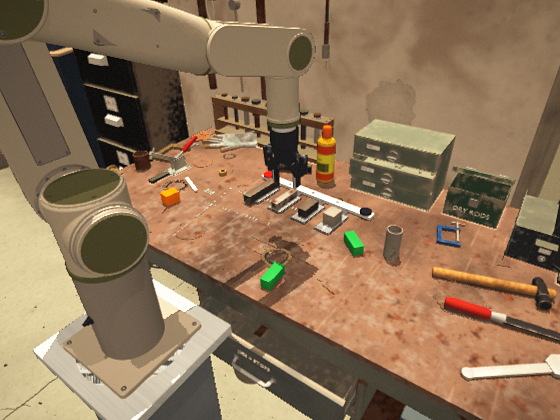

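The final pictures show all four in order from the red disc: long tube, short tube, dark block, bright block. Each is flat and centred on its cross. The pipe stub is upright where it was, and the gripper is clear and open.

```bash
python3 -c "
from bench import job
print(job.hand_in())"
```

```text
the job is handed in; nothing more can be done
None
```

The four offcuts are set out from the red disc in order of length: 160 mm tube, 110 mm tube, 75 mm block, 50 mm block. The job was handed in at about 25 s of the 106 s allowed, and no verdict was reported.

- **Position:** Each piece measured within about 4 mm of its pad centre (limit 15 mm). Each lay within about 1° of its pad's long side.
- **Flatness:** Top faces read 34, 29, 34 and 44 mm in the wrist camera, where flat on the 6 mm pads would be 36, 31, 36 and 46 mm. That camera also read about 2 mm low on the table.
- **Released and clear:** The gripper was open, lifted and backed away before hand-in. The pipe stub is still upright where it was, and I did not touch the orange or green look-alikes.
- **Disagreements:** The cameras differed from one another by 2–4 mm in position, and the top camera read heights about 2 mm high. In the last top view the arm hid most of the dark and bright blocks, so those two were checked only with the wrist camera. It cut off the far ends of both tubes, so their centres come from the top view and from wrist views taken just after each was set down.

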